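# Charge the glaze mill pot and screw its captive cap shut

### The arm

A 6-joint arm with a two-finger parallel gripper is mounted at the origin on the work surface. World frame = base frame: x ahead of the robot, y to its left, z up, the work surface at z = 0. Lengths are in m, angles in degrees, forces in N, time in s.
With the tool pointing down it reaches from about 0.325 to 0.775 m from the base axis. Payload 5.5 kg.
Tool frame: the origin (TCP) lies at the very end of the fingers, on their centre line; the grasp point (between the pads) lies r.tcp_to_grasp behind it (r.tcp_to_grasp is the distance from the TCP to the grasp point, in m); z points along the fingers, y is the line along which they close (so a half turn about z gives the same grasp; the last joint's range is limited). The gripper opens to 85 mm and grips with 20 to 120 N. Pads are 22 mm wide; open, the fingers measure 114 mm over their backs; the gripper's body (76 mm by 85 mm) begins 54 mm behind the grasp point. The pads swing forward as they close: fully open they stand 13 mm farther back than shut.
Start: joints at [-67.993, 5.22, 70.514, -0, 104.267, -3.249], TCP at [0.256, -0.543, 0.231] pointing down, gripper open.
Joint ranges: [-164.24, 164.24], [-49.07, 125.15], [9.68, 141.18], [-86.29, 266.29], [3.28, 154.24], [-151.56, 151.56]. Speed limits (degrees/s): [147.25, 147.25, 172.46, 180, 180, 180].

### API

Orientations are given as [roll, pitch, yaw] about the fixed x, y, z axes, in that order (R = Rz(yaw) Ry(pitch) Rx(roll)).
In Python, from rig import r gives the robot as it stands. The module is installed in compiled form; this text tells all that it offers.
- The arm moves only by the tool move_arm, never from a script. Its argument "increments" is a list of rows, each a list of 4 numbers: the shift along the world's x, y, z in cm, then the turn about the world's z in degrees. In form: [[tx, ty, tz, twist], ...]. A call has 1 to 5 rows; each row shifts and turns the commanded pose from where the row before left it; what a row does not reach is not made up. A row lasts 1/10 s, in which the tool goes at most 50 mm and 8.59 degrees, less where a joint would pass 70% of its speed; a pose out of reach is approached as far as the arm can. A call is refused whole if a number of a shift passes 5 or a number of a turn 8.59, either way. A call with a gripper value outside its range is refused whole. "jaw" is the opening, from 0 (shut) to 1 (fully open), set as the call begins (left out, the last holds). The fingers move at their own pace and stop on an object; the grip force is fixed at half the most. Time passes only in rows, so rows that do not move let the fingers close. It gives the time, the measured TCP pose, the force, the opening and the grip force at its end, in the units of the state.
- r.get_obs(): the state, without advancing time (a new reading comes with each control period).
- r.capture(name): name is "side" or "top"; returns the picture (384x512x3 uint8, blue, green, red); there is no depth.
- r.calibration(name): a dict with "vertical_fov" (degrees; the focal length in pixels is half the picture's height over the tangent of half this angle, whatever the lens; pixels are square), "cx", "cy" (the principal point, pixels), "R" (3x3) and "t" (3): a world point X has camera coordinates R X + t. Camera axes: x right, y down, z forward; pixel columns grow to the right and rows downward; lengths in m; the calibration is good to about 2 mm. A picture is of the moment at which its call begins. calibration takes no time and is no camera call.
- r.close_job(): hands the job in; it is judged then, once.
The state is a dict: "time": time; "q": joint angles; "joint_vel": joint speeds; "joint_torque": joint torques, N m; "eef_pos": TCP position; "ee_rot": TCP orientation; "force": force on the tool from outside, world axes, zero at the start; "wrist_torque": the same for the moment, N m; "finger_gap": finger opening in m; "grasp_force": force on a finger pad.
Only numpy, scipy, OpenCV 4.12 (cv2) and the standard library are available. Lean on these libraries where they do the work, as an engineer would, in place of code of your own. Each camera call takes 0.05 s, during which the arm holds its last target. There are 200 camera calls.

### The job

Load the leaning porcelain mill pot with the larger of the two grinding cylinders, letting it go at the mouth rather than dropping it in from high up. Then swing the pot's hinged cap fully down onto the mouth and, only once it is seated, twist it clockwise by its wing until it is fully tight. Leave the smaller cylinder, the glaze jar and the tea bowl where they stand.

Things in the scene. Friction and masses are not known exactly. Their poses are not given: they have to be found in the camera images.
- large_cyl_mid (a point): Centre (half-way up) of the larger grinding cylinder: plain white ceramic, 32 mm diameter, 50 mm tall, about 0.1 to 0.2 kg, loose, standing upright on the table, its z axis along its length.
- small_cyl_mid (a point): Centre of the smaller grinding cylinder, a bystander: plain white ceramic, 22 mm diameter, 34 mm tall, loose, standing upright on the table.
- pot_mouth (a point): Centre of the mouth, in the rim plane, of a white porcelain pot fixed in a wooden cradle: 100 mm diameter, 110 mm long, leaning 30 degrees from vertical roughly towards the robot. Round opening 66 mm across (neck 80 mm outside), inner floor 102 mm below the rim. z axis: out of the mouth along the pot axis; x: in the rim plane, towards the hinge on the pot's upper side; y: along the hinge axis.
- hinge_mid (a point): Middle of the hinge axis of the cap's collar, on the pot's upper side: 53 mm from the pot axis (+x of pot_mouth) and 8 mm above the rim plane. Axes as pot_mouth; the hinge axis is y.
- cap_arm (a joint): Angle of the hinged steel collar that carries the cap, rad: 0 = down, cap fully seated (a stop); positive = swung up and back; stop at 2.4. Starts open at 1.9 to 2.2, standing about upright above the hinge. The hinge is stiff (about 0.22 N m): the collar stays where it is left.
- ball_handle (a point): Centre of the 20 mm black ball handle at the collar's free end, 138 mm from the hinge axis, on a straight 8 mm stem showing 29 mm between ball and collar (ring of 48 mm outer radius, 9 mm thick). With the cap seated it is on the robot's side, 85 mm from the pot axis, 8 mm above the rim plane. Collar axes: x from the ball towards the hinge, y along the hinge axis, z out of the cap's top.
- wing (a point): Centre of the wing (bar grip) on top of the round black 81 mm screw cap: 54 mm long (x axis), 12 mm thick (y), 28 mm high (z, out of the cap's top, the axis it turns about). It is 22 mm above the cap's top face and, with the cap seated, on the pot axis 40 mm above the rim plane. Fully tight, the wing lies in line with the ball handle's stem; fully loose, 1.3 rad anticlockwise of that seen from the top.
- cap (a joint): Twist of the screw cap in its collar, rad: 0 = loose, 1.3 = fully tight (a stop); grows clockwise seen from the cap's top. Starts at 0 to 0.2. Friction about 0.08 N m, no spring, no axial travel.
- glaze_jar: Bystander: closed amber glass jar, 60 mm diameter, 75 mm tall, loose; origin at the centre of its underside.
- tea_bowl: Bystander: white tea bowl, 100 mm across the rim, 50 mm tall, loose; origin at the centre of its underside.
There are look-alikes about, which are no part of the job. What is shaped like the part that bears large_cyl_mid but turquoise is not meant.

How it is judged:
By the outcome, as a careful person would: the job done as asked, in the order asked, and still so for the second after the job is handed in, with the robot touching nothing.
It also fails if it takes over 67 s, if anything falls off the work surface, if the arm or the gripper's body presses on something with over 40 N, if the wrist force passes 120 N, or if a joint passes its speed limit or range.

## Working session

There is one attempt and no reset: what is moved stays moved. The work goes in short steps, Python scripts to look and compute and a tool call to move; the robot and the scene stay as the last step left them, time stands still between calls to the robot, and variables do not carry over. Pictures are saved under pics/ and viewed, at most 10 in all, crops included, and the job is handed in when it is done.

Besides the shell and the picture viewer there is one more tool, called after "Call:" in YAML: its name, and indented under it one key for each argument. move_arm: Moves the arm, as the interface text tells. Its arguments: {"type":"object","properties":{"increments":{"type":"array","items":{"type":"array","items":{"type":"number"}}},"jaw":{"type":"number"}},"required":["increments"]}

```bash
mkdir -p pics
cat > h.py <<'E'
import numpy as np, cv2
from rig import r
def cal(n):
    c=r.calibration(n); f=192/np.tan(np.radians(c["vertical_fov"])/2)
    return f,c["cx"],c["cy"],np.array(c["R"]),np.array(c["t"])
def ray(n,u,v):
    f,cx,cy,R,t=cal(n); d=R.T@np.array([(u-cx)/f,(v-cy)/f,1]); return -R.T@t,d/np.linalg.norm(d)
def plane(n,u,v,z):
    o,d=ray(n,u,v); return o+d*(z-o[2])/d[2]
def tri(a,b):
    (o1,d1),(o2,d2)=ray("side",*a),ray("top",*b)
    s=np.linalg.lstsq(np.c_[d1,-d2],o2-o1,rcond=None)[0]
    p,q=o1+s[0]*d1,o2+s[1]*d2; return (p+q)/2,np.linalg.norm(p-q)
def proj(n,X):
    f,cx,cy,R,t=cal(n); c=R@np.asarray(X)+t; return np.array([f*c[0]/c[2]+cx,f*c[1]/c[2]+cy])
E
python3 - <<'E'
from h import *
for n in("side","top"):
    im=r.capture(n); cv2.imwrite(f"pics/{n}0.png",im); cv2.imwrite(f"pics/{n}0b.png",cv2.resize(im,(800,600),interpolation=cv2.INTER_CUBIC))
    o,d=ray(n,256,192); print(n,o.round(3),d.round(3),cal(n)[0])
print(r.get_obs(), r.tcp_to_grasp)
E
```

```text
side [ 0.484 -1.006  0.856] [ 0.103  0.796 -0.596] 487.1005125708424
top [ 0.422 -0.021  1.269] [ 0.151  0.001 -0.989] 361.46389440152655
{'time': 0.1, 'q': array([-6.79937427e+01,  5.26047375e+00,  7.05753763e+01,  1.93479643e-03,
        1.04267382e+02, -3.24703619e+00]), 'joint_vel': array([-0.03160051, -0.02068536, -0.11394078, -0.05761476,  0.10012342,
        0.00865797]), 'joint_torque': array([ 2.16063723e-03, -4.60216784e+01, -4.19218361e+01, -1.56055171e-05,
        1.06305242e-02,  5.82504754e-06]), 'eef_pos': array([ 0.2559007 , -0.54241024,  0.23024249]), 'ee_rot': array([-1.79897040e+02, -7.72015709e-03,  2.52537616e+01]), 'force': array([-0.70205664, -0.30674157,  0.50969761]), 'wrist_torque': array([ 0.0238775 , -0.03039064, -0.0388629 ]), 'grasp_force': 0.0, 'finger_gap': 0.08519909529418443} 0.0187
```

View pics/side0b.png

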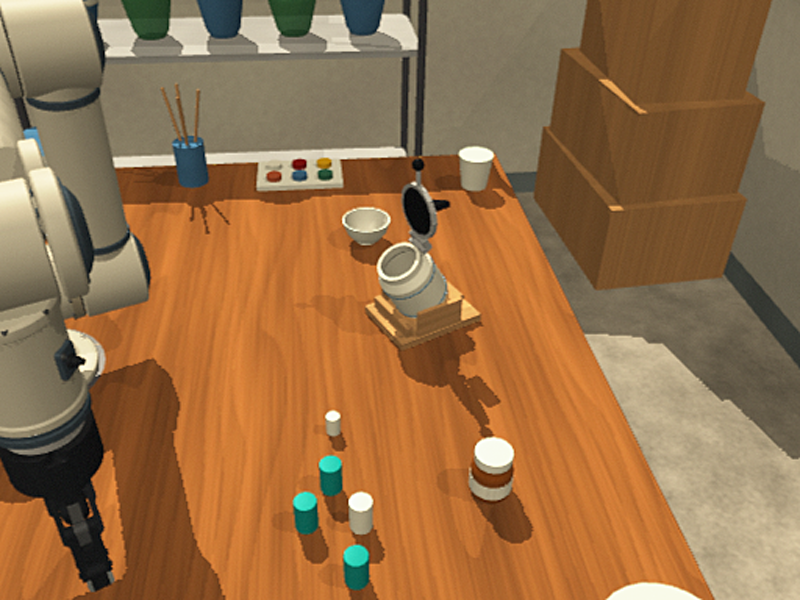

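View pics/top0b.png

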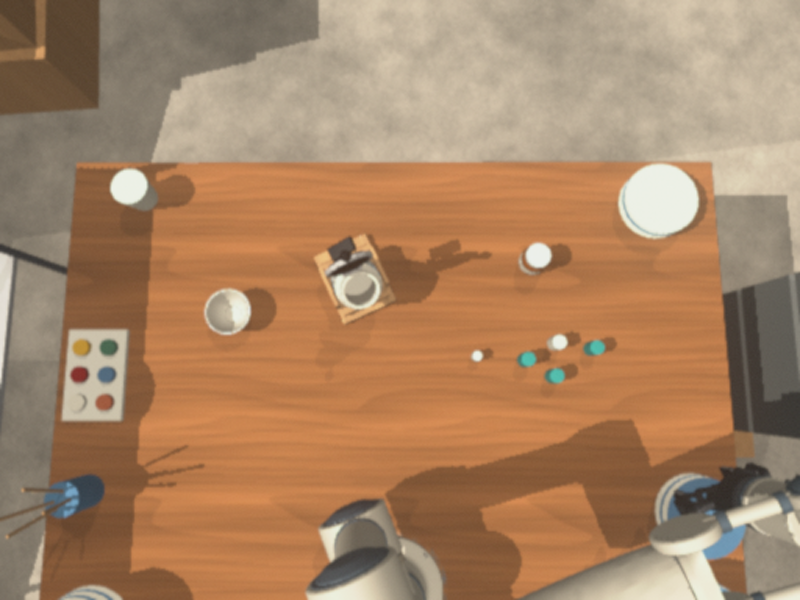

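Side view (800 px scale): the white cylinder at (361,512) is the large one. The white cylinder at (333,423) is clearly smaller, and the ones at (331,475), (305,513) and (356,567) are turquoise look-alikes. In the top view the large one is at (560,342) and the small one at (477,356). The pot mouth is at side (404,263) / top (358,288), the ball at side (418,164), and the wing is on the far side. I'll measure these and confirm with a crop.

Run:
```python
from h import *
S=cv2.imread("pics/side0.png");T=cv2.imread("pics/top0.png")
def white(im,box,th=150,sat=60):
    x0,y0,x1,y1=box; h=cv2.cvtColor(im,cv2.COLOR_BGR2HSV)[y0:y1,x0:x1]
    m=((h[...,1]<sat)&(h[...,2]>th)).astype(np.uint8)
    n,l,s,c=cv2.connectedComponentsWithStats(m)
    return [(s[i][:5]+[x0,y0,0,0,0],(c[i]+[x0,y0]).round(1)) for i in range(1,n) if s[i][4]>15]
print("large S",white(S,(215,305,250,350))); print("small S",white(S,(200,255,225,285)))
print("large T",white(T,(345,205,372,232))); print("small T",white(T,(295,215,315,240)))
k=lambda im,x0,y0,x1,y1,s:cv2.resize(im[y0:y1,x0:x1],None,fx=s,fy=s,interpolation=cv2.INTER_CUBIC)
a=k(S,225,95,310,225,4.6); b=k(T,190,140,270,220,5); c=k(S,180,255,250,380,3.2)
W=np.zeros((600,800,3),np.uint8)
print(a.shape,b.shape,c.shape)
W[:598,:391]=a; W[:400,395:795]=b
d=k(S,205,300,245,345,4.4); e=k(S,195,250,235,295,4.4)
W[402:402+d.shape[0],395:395+d.shape[1]]=d; W[402:402+e.shape[0],600:600+e.shape[1]]=e
cv2.imwrite("pics/crop1.png",W)
```

```text
large S [(array([223, 315,  16,  17, 154]), array([230.1, 321.1])), (array([225, 333,   9,   9,  18]), array([227.6, 337.9]))]
small S [(array([208, 263,  10,   7,  46]), array([212.5, 266. ]))]
large T [(array([351, 214,  12,  10,  93]), array([356.7, 218.7]))]
small T [(array([302, 225,   7,   6,  37]), array([304.9, 227.5]))]
(598, 391, 3) (400, 400, 3) (400, 224, 3)
```

View pics/crop1.png

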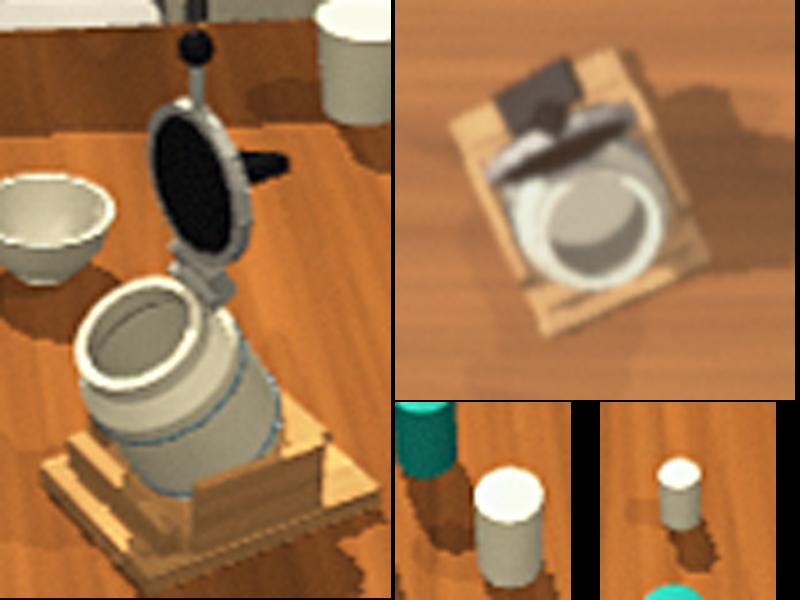

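The crop confirms it: the white cylinder at crop (508,530) is the tall, wide one. The small one is at (680,495), and the turquoise neighbour is ruled out. Ball at crop (196,47) and (548,117); rim at (140,333) and (597,227).

Run:
```python
from h import *
print("cyl tri",tri((230.6,321.),(357.3,218.5)), plane("side",230.6,321,.05),plane("top",357.3,218.5,.05))
print("small",plane("side",212.5,266,.034),plane("top",304.9,227.5,.034))
b,e=tri((267.6,105.2),(220.6,163.4)); print("ball",b,e)
m,e=tri((255.5,167.4),(230.4,185.4)); print("mouth",m,e)
# yaw of pot from the ball & mouth
d=(b-m)[:2]; print("dir",np.degrees(np.arctan2(d[1],d[0])))
# yaw candidates: project model points
for yaw in (20,25,30):
    y=np.radians(yaw);h=np.array([np.cos(y),np.sin(y),0]);u=np.array([0,0,1])
    x=.866*h+.5*u;z=-.5*h+.866*u;hg=m+.053*x+.008*z
    w=b-hg; th=np.pi-np.arctan2(w@z,w@x); print(yaw,"hinge",hg,"th",th,"len",np.linalg.norm(w),"lat",w@np.cross(z,x))
    for n in("side","top"):
        P=np.array([proj(n,m+.04*(np.cos(a)*x+np.sin(a)*np.cross(z,x))) for a in np.linspace(0,6.28,60)])
        print(n,P.min(0).round(1),P.max(0).round(1),"hinge px",proj(n,hg).round(1))
```

```text
cyl tri (array([ 0.5193136 , -0.36177475,  0.04795492]), np.float64(0.002734108446134479)) [ 0.52058856 -0.36328852  0.05      ] [ 0.51778319 -0.36121857  0.05      ]
small [ 0.49109059 -0.18724545  0.034     ] [ 0.48835476 -0.18620854  0.034     ]
ball [0.64805026 0.07615802 0.31113024] 0.001959587181688382
mouth [0.61805437 0.06154249 0.13797324] 0.0037871834458701632
dir 25.97770651170232
20 hinge [0.65742561 0.07587245 0.17140124] th 2.0321371416649177 len 0.14004346153930217 lat 0.0034747522089610583
side [241.3 155.6] [268.5 179.8] hinge px [269.2 153.2]
top [217.8 172.7] [242.9 196.6] hinge px [225.1 170.4]
25 hinge [0.65602685 0.07924935 0.17140124] th 2.0333960511327085 len 0.13999062374301185 lat 0.0005693310136804456
side [241.2 155.4] [268.7 180. ] hinge px [268.5 152.6]
top [217.8 172.6] [242.8 196.7] hinge px [224.1 170.9]
30 hinge [0.6543391  0.08249149 0.17140124] th 2.0328446920615146 len 0.1400137663253985 lat -0.0023404231343857936
side [241.  155.2] [268.8 180.2] hinge px [267.7 152. ]
top [217.9 172.6] [242.7 196.8] hinge px [223.  171.4]
```

Geometry is consistent: ball-to-hinge is 140 mm against 138 given, the cylinder top measures 48 mm against 50, and the pot yaw is about 25°, matching the cradle edge. The cap leans over the mouth at about 2.03 rad, so it would block the gripper body. I'll push it back first, with closed fingers on the near side of the ball.

Call:
move_arm:
  increments:
    - [2.2,3.7,0.5,0]
    - [2.2,3.7,0.5,0]
    - [2.2,3.7,0.5,0]
    - [2.2,3.7,0.5,0]
    - [2.2,3.7,0.5,0]
  jaw: 0

```text
time: 0.6
eef_pos: [0.3664, -0.356, 0.256]
ee_rot: [-180.0, 0.0, 25.2]
force: [1.6, 0.4, -0.5]
finger_gap: 0.0122
grasp_force: 0.0
```

Call:
move_arm:
  increments:
    - [2.2,3.7,0.5,0]
    - [2.2,3.7,0.5,0]
    - [2.2,3.7,0.5,0]
    - [2.2,3.7,0.5,0]
    - [2.2,3.7,0.5,0]

```text
time: 1.1
eef_pos: [0.4765, -0.1709, 0.2811]
ee_rot: [-180.0, 0.0, 25.3]
force: [1.5, -0.3, -1.3]
finger_gap: -0.0002
grasp_force: 0.0
```

Call:
move_arm:
  increments:
    - [2.0,3.7,0.5,0]
    - [2.0,3.7,0.5,0]
    - [2.0,3.7,0.5,0]
    - [0.5,3.0,0.2,0]
    - [0,0,0,0]

```text
time: 1.6
eef_pos: [0.5415, -0.0282, 0.2978]
ee_rot: [-179.9, 0.0, 25.5]
force: [-0.1, -0.6, -0.1]
finger_gap: 0.0003
grasp_force: 0.0
```

Call:
move_arm:
  increments:
    - [2.3,3.2,0.1,0]
    - [2.3,3.2,0.1,0]
    - [1.5,2.2,0.1,0]
    - [0.7,0.1,0,0]
    - [0,0,0,0]

```text
time: 2.1
eef_pos: [0.6094, 0.0548, 0.3001]
ee_rot: [-180.0, 0.1, 25.3]
force: [-0.5, -0.7, 0.2]
finger_gap: 0.0002
grasp_force: 0.0
```

Call:
move_arm:
  increments:
    - [1.2,0.55,0,0]
    - [1.2,0.55,0,0]
    - [1.2,0.55,0,0]
    - [1.0,0.5,-0.1,0]
    - [0,0,0,0]

```text
time: 2.6
eef_pos: [0.6551, 0.0754, 0.2997]
ee_rot: [-180.0, 0.1, 25.2]
force: [-0.5, -0.5, -0.4]
finger_gap: -0.0001
grasp_force: 0.0
```

Call:
move_arm:
  increments:
    - [0.8,0.4,-0.1,0]
    - [0.8,0.4,-0.1,0]
    - [0.2,0.1,0,0]
    - [0,0,0,0]

```text
time: 3.0
eef_pos: [0.6733, 0.0859, 0.2978]
ee_rot: [-180.0, 0.0, 25.3]
force: [-0.3, 0.5, -0.4]
finger_gap: 0.0002
grasp_force: 0.0
```

Run:
```python
from h import *
S=r.capture("side");T=r.capture("top")
a=cv2.resize(S[60:225,215:325],None,fx=3.6,fy=3.6,interpolation=cv2.INTER_CUBIC);b=cv2.resize(T[120:220,190:280],None,fx=4.4,fy=4.4,interpolation=cv2.INTER_CUBIC)
W=np.zeros((600,800,3),np.uint8);W[:a.shape[0],:a.shape[1]]=a;W[:b.shape[0],400:400+b.shape[1]]=b;cv2.imwrite("pics/push.png",W);print(r.get_obs()["eef_pos"],r.get_obs()["force"])
```

```text
[0.67308858 0.08606058 0.29841795] [ 0.48970817  0.385224   -0.32187539]
```

View pics/push.png

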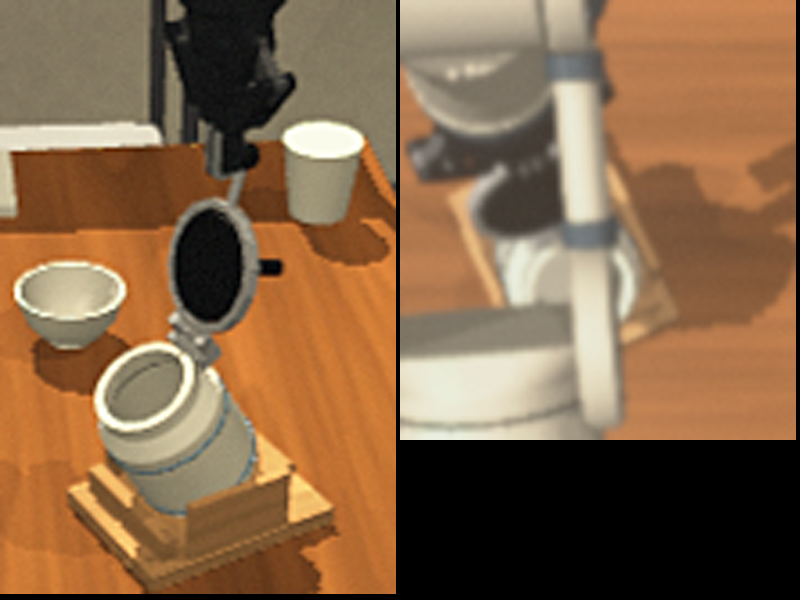

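The cap is now swung well back: ball at crop (247,157), stem leaning away from the robot, mouth clear. Next, the large cylinder.

Call:
move_arm:
  increments:
    - [-2.0,-0.9,0,0]
    - [-2.0,-3.0,0,0]
    - [-1.0,-3.7,-1,0]
    - [-1.0,-3.7,-1,0]
    - [-1.0,-3.7,-1.2,0]

```text
time: 3.6
eef_pos: [0.6024, -0.0651, 0.267]
ee_rot: [179.9, -0.1, 25.3]
force: [-0.2, 0.0, -0.1]
finger_gap: -0.0001
grasp_force: 0.0
```

Call:
move_arm:
  increments:
    - [-1.0,-3.7,-1.5,0]
    - [-1.0,-3.7,-1.5,0]
    - [-1.0,-3.7,-1.5,0]
    - [-1.0,-3.7,-1.5,0]
    - [-1.0,-3.7,-1.5,0]
  jaw: 0.6

```text
time: 4.1
eef_pos: [0.5525, -0.2503, 0.1913]
ee_rot: [179.9, -0.1, 25.3]
force: [0.1, -0.4, -0.8]
finger_gap: 0.0513
grasp_force: 0.0
```

Call:
move_arm:
  increments:
    - [-1.0,-3.7,-1.5,0]
    - [-1.0,-3.7,-1.5,0]
    - [-1.0,-2.7,-1.5,0]
    - [0,0,-1,0]
    - [0,0,0,0]

```text
time: 4.6
eef_pos: [0.5222, -0.3498, 0.1344]
ee_rot: [-179.8, 0.0, 25.2]
force: [0.8, -0.1, 0.5]
finger_gap: 0.0515
grasp_force: 0.0
```

Call:
move_arm:
  increments:
    - [-0.3,-1.2,-2.5,0]
    - [0,0,-3,0]
    - [0,0,-2,0]
    - [0,0,-2,0]
    - [0,0,-1.2,0]

```text
time: 5.1
eef_pos: [0.5206, -0.3605, 0.0286]
ee_rot: [-180.0, -0.0, 25.4]
force: [-0.5, -0.2, 0.5]
finger_gap: 0.0511
grasp_force: 0.0
```

Call:
move_arm:
  increments:
    - [0,0,0,0]
    - [0,0,0,0]
    - [0,0,0,0]
    - [0,0,0,0]
  jaw: 0.2

```text
time: 5.5
eef_pos: [0.5206, -0.3625, 0.0307]
ee_rot: [179.9, -0.1, 25.3]
force: [0.1, -0.3, -1.2]
finger_gap: 0.03
grasp_force: 59.3
```

Gripped (30 mm gap, 59 N). Lifting and carrying it to above the mouth.

Call:
move_arm:
  increments:
    - [0,0,2,0]
    - [0,0,4,0]
    - [0,0,4,0]
    - [0.8,2.5,3,0]
    - [0.8,3.3,2,0]

```text
time: 6.0
eef_pos: [0.5365, -0.3053, 0.1834]
ee_rot: [179.7, -0.1, 25.1]
force: [0.1, 0.2, -0.8]
finger_gap: 0.0298
grasp_force: 59.6
```

Call:
move_arm:
  increments:
    - [0.8,3.5,1,0]
    - [0.8,3.5,1,0]
    - [0.8,3.5,1,0]
    - [0.8,3.5,0,0]
    - [0.8,3.5,0,0]

```text
time: 6.5
eef_pos: [0.5764, -0.1279, 0.2108]
ee_rot: [179.9, -0.1, 25.2]
force: [0.8, -0.8, -0.2]
finger_gap: 0.0299
grasp_force: 59.6
```

Call:
move_arm:
  increments:
    - [0.8,3.5,0,0]
    - [0.8,3.5,0,0]
    - [0.8,3.5,0,0]
    - [0.8,3,0,0]
    - [0,0,0,0]

```text
time: 7.0
eef_pos: [0.6085, 0.0097, 0.2098]
ee_rot: [-179.9, -0.1, 25.5]
force: [-0.1, -0.2, -1.9]
finger_gap: 0.0298
grasp_force: 59.6
```

Call:
move_arm:
  increments:
    - [0.3,2.5,0,0]
    - [0.3,2.5,0,0]
    - [0,0,-2,0]
    - [0,0,-1.5,0]
    - [0,0,0,0]

```text
time: 7.5
eef_pos: [0.6127, 0.055, 0.171]
ee_rot: [-179.9, 0.3, 25.2]
force: [-0.7, -0.5, -1.0]
finger_gap: 0.0297
grasp_force: 59.6
```

Run:
```python
from h import *
S=r.capture("side")
cv2.imwrite("pics/ins.png",cv2.resize(S[85:215,200:330],None,fx=4.6,fy=4.6,interpolation=cv2.INTER_CUBIC));o=r.get_obs();print(o["eef_pos"],o["force"])
```

```text
[0.61315262 0.05490243 0.17255879] [ 0.64192099 -0.24461479 -1.91992016]
```

View pics/ins.png

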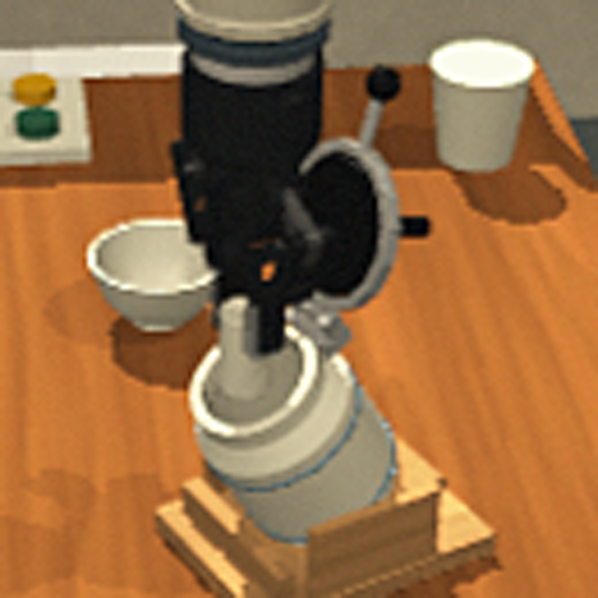

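The cylinder (crop (240,350)) hangs upright at the mouth, its bottom just entering, and the cap is clear of the gripper. I'll shift 5 mm, go down 2 cm and release.

Call:
move_arm:
  increments:
    - [0.2,0.5,0,0]
    - [0,0,-1,0]
    - [0,0,-1.2,0]
    - [0,0,0,0]
    - [0,0,0,0]

```text
time: 8.05
eef_pos: [0.6156, 0.0607, 0.1513]
ee_rot: [-180.0, 0.1, 25.2]
force: [-0.0, -0.1, -0.6]
finger_gap: 0.0298
grasp_force: 59.6
```

Call:
move_arm:
  increments:
    - [0,0,0,0]
    - [0,0,0,0]
    - [0,0,0,0]
  jaw: 0.6

```text
time: 8.35
eef_pos: [0.6163, 0.0608, 0.1531]
ee_rot: [180.0, -0.1, 25.3]
force: [0.5, -0.4, 0.1]
finger_gap: 0.0512
grasp_force: 0.0
```

Call:
move_arm:
  increments:
    - [0,0,2,0]
    - [0,0,3,0]
    - [-1,-0.5,4,0]
    - [0,0,4,0]
    - [0,0,0,0]

```text
time: 8.85
eef_pos: [0.6072, 0.0558, 0.291]
ee_rot: [179.7, -0.7, 25.2]
force: [0.9, 0.0, 0.9]
finger_gap: 0.0512
grasp_force: 0.0
```

```bash
cat >> h.py <<'E'
y_=np.radians(25);H=np.array([np.cos(y_),np.sin(y_),0]);U=np.array([0,0,1.])
X=.866*H+.5*U;Z=-.5*H+.866*U;Y=np.cross(Z,X)
HG=np.array([.6565,.079,.1714]);M=HG-.053*X-.008*Z
def ball(th): return HG+.138*(-np.cos(th)*X+np.sin(th)*Z)
E
python3 - <<'E'
from h import *
S=r.capture("side");T=r.capture("top")
for n,im in(("side",S),("top",T)):
    g=im.max(2)
    for th in np.arange(2.1,2.45,.05): print(n,th.round(2),proj(n,ball(th)).round(1),end=";")
print()
# ball centre in the side view
p=proj("side",ball(2.35)).astype(int); y0,x0=p[1]-14,p[0]-14
m=(S[y0:y0+28,x0:x0+28].max(2)<70).astype(np.uint8)
n,l,s,c=cv2.connectedComponentsWithStats(m); print([(s[i][:5].tolist(),(c[i]+[x0,y0]).round(1)) for i in range(1,n)])
W=np.zeros((600,800,3),np.uint8)
W[:598,:400]=cv2.resize(S[85:215,225:312],(400,598),interpolation=cv2.INTER_CUBIC);W[:400,400:]=cv2.resize(T[130:210,190:270],(400,400),interpolation=cv2.INTER_CUBIC)
cv2.imwrite("pics/drop.png",W)
E
```

```text
side 2.1 [270.7 105.2];side 2.15 [273.  104.7];side 2.2 [275.3 104.2];side 2.25 [277.6 104. ];side 2.3 [279.8 103.8];side 2.35 [282.  103.8];side 2.4 [284.1 103.9];side 2.45 [286.2 104.1];top 2.1 [219.6 159.9];top 2.15 [218.5 157.7];top 2.2 [217.5 155.5];top 2.25 [216.5 153.4];top 2.3 [215.6 151.3];top 2.35 [214.6 149.3];top 2.4 [213.7 147.4];top 2.45 [212.9 145.5];
[([0, 0, 5, 18, 60], array([268.3,  96.1])), ([13, 10, 7, 9, 46], array([282.9, 103. ]))]
```

View pics/drop.png

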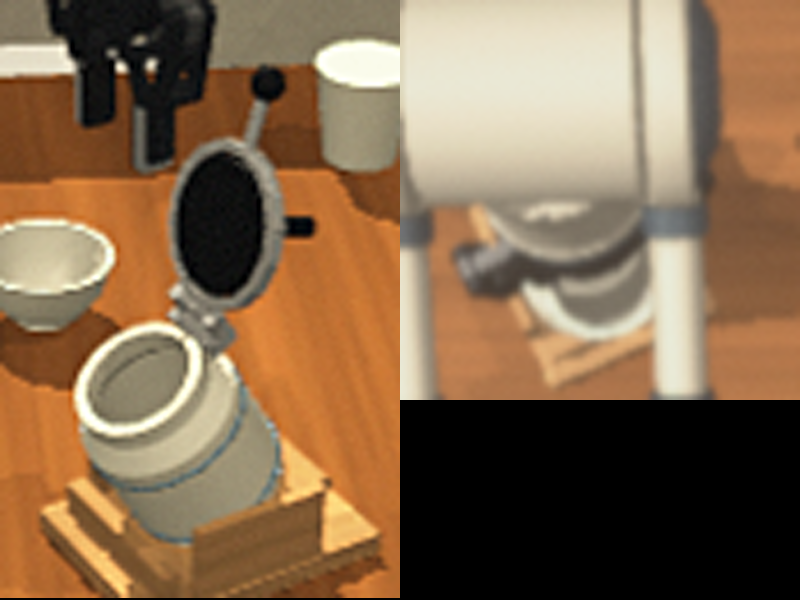

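The mouth is clear, the jaws are empty and the cylinder has gone in. The ball, at crop (267,83), gives θ≈2.38 and a position of (0.692, 0.0955, 0.304). I'll grip it from above with the fingers closing along the hinge axis.

Call:
move_arm:
  increments:
    - [0,0,3.5,0]
    - [1,0.5,3,0]
    - [3,1.4,0,0]
    - [3,1.4,0,0]
    - [1.5,0.7,0,0]

```text
time: 9.45
eef_pos: [0.6926, 0.0969, 0.3437]
ee_rot: [-179.9, 0.2, 25.3]
force: [-0.1, -0.6, -0.1]
finger_gap: 0.0512
grasp_force: 0.0
```

Call:
move_arm:
  increments:
    - [0,0,0,0]

```text
time: 9.55
eef_pos: [0.6925, 0.0968, 0.3422]
ee_rot: [-179.9, 0.3, 25.3]
force: [-0.6, -0.5, -0.6]
finger_gap: 0.0511
grasp_force: 0.0
```

Call:
move_arm:
  increments:
    - [0,0,-2,0]
    - [0,0,-2,0]
    - [0,0,-1,0]
    - [0,0,0,0]

```text
time: 9.95
eef_pos: [0.6899, 0.0955, 0.2947]
ee_rot: [-179.9, 0.2, 25.2]
force: [0.1, -0.5, -0.3]
finger_gap: 0.0515
grasp_force: 0.0
```

Call:
move_arm:
  increments:
    - [0,0,0,0]
    - [0,0,0,0]
    - [0,0,0,0]
    - [0,0,0,0]
  jaw: 0.15

```text
time: 10.35
eef_pos: [0.6907, 0.0971, 0.2993]
ee_rot: [-179.9, -0.1, 25.4]
force: [-3.5, 4.9, 3.2]
finger_gap: 0.016
grasp_force: 58.5
```

Run:
```python
from h import *
o=r.get_obs();print(o["eef_pos"],o["force"],o["finger_gap"])
A=np.linspace(2.38,.6,21);P=np.array([ball(a) for a in A])
print(np.c_[A[1:],np.diff(P,axis=0)*100].round(2))
```

```text
[0.69068995 0.09712204 0.29932945] [-3.54381093  4.92264327  3.15161381] 0.015980912596170255
[[ 2.29 -1.08 -0.5   0.29]
 [ 2.2  -1.1  -0.51  0.19]
 [ 2.11 -1.11 -0.52  0.08]
 [ 2.02 -1.11 -0.52 -0.03]
 [ 1.94 -1.11 -0.52 -0.14]
 [ 1.85 -1.09 -0.51 -0.25]
 [ 1.76 -1.07 -0.5  -0.35]
 [ 1.67 -1.03 -0.48 -0.46]
 [ 1.58 -0.99 -0.46 -0.56]
 [ 1.49 -0.94 -0.44 -0.65]
 [ 1.4  -0.89 -0.41 -0.74]
 [ 1.31 -0.82 -0.38 -0.83]
 [ 1.22 -0.75 -0.35 -0.9 ]
 [ 1.13 -0.68 -0.32 -0.97]
 [ 1.04 -0.6  -0.28 -1.04]
 [ 0.96 -0.51 -0.24 -1.09]
 [ 0.87 -0.42 -0.2  -1.14]
 [ 0.78 -0.33 -0.15 -1.17]
 [ 0.69 -0.23 -0.11 -1.2 ]
 [ 0.6  -0.13 -0.06 -1.22]]
```

Call:
move_arm:
  increments:
    - [-1.1,-0.5,0.3,0]
    - [-1.1,-0.5,0.2,0]
    - [-1.1,-0.5,0.1,0]
    - [-1.1,-0.5,0,0]
    - [-1.1,-0.5,-0.1,0]

```text
time: 10.85
eef_pos: [0.6358, 0.0705, 0.3031]
ee_rot: [179.9, -0.1, 25.2]
force: [-0.4, -0.6, 0.4]
finger_gap: 0.0129
grasp_force: 0.0
```

Run:
```python
from h import *
S=r.capture("side")
cv2.imwrite("pics/slip.png",cv2.resize(S[75:175,220:320],None,fx=5,fy=5,interpolation=cv2.INTER_CUBIC))
for n in(2.38,2.1,1.94): print(n,(proj("side",ball(n))-[220,75])*5)
print((proj("side",r.get_obs()["eef_pos"])-[220,75])*5)
```

```text
2.38 [316.30327421 144.08358919]
2.1 [253.36826669 151.03869831]
1.94 [215.84914539 164.12042907]
[210.77439692 171.77455735]
```

View pics/slip.png

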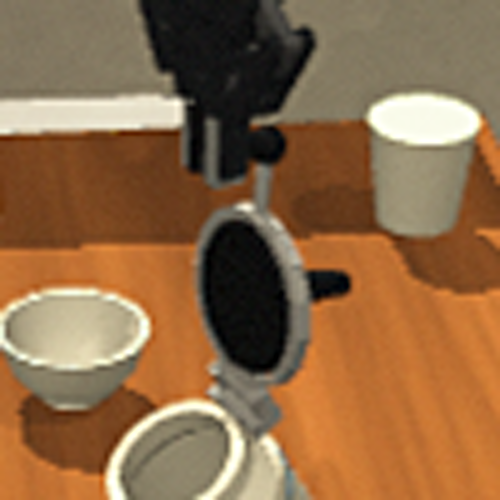

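The ball slipped out of the pads, at crop (268,144) with θ≈2.17. Its fingers now stand in front of it. I'll hook it from behind with closed fingers instead.

Call:
move_arm:
  increments:
    - [0,0,2.2,0]
    - [0,0,2.2,0]
    - [2,0.9,0,0]
    - [2.2,1.0,0,0]
    - [2.4,1.1,0,0]
  jaw: 0

```text
time: 11.4
eef_pos: [0.7029, 0.1008, 0.3479]
ee_rot: [179.9, -0.1, 25.2]
force: [-0.3, 0.8, 1.0]
finger_gap: 0.0001
grasp_force: 0.0
```

Call:
move_arm:
  increments:
    - [0,0,0,0]
    - [0,0,-2,0]
    - [0,0,-2,0]
    - [0,0,-0.8,0]
    - [0,0,0,0]

```text
time: 11.9
eef_pos: [0.7014, 0.1005, 0.2973]
ee_rot: [-180.0, 0.1, 25.2]
force: [0.2, 0.4, 0.4]
finger_gap: 0.0
grasp_force: 0.0
```

Run:
```python
from h import *
o=r.get_obs();e=o["eef_pos"];print(e,o["force"])
P=[]
A=[2.15,2.05,1.95,1.85,1.75]+list(np.arange(1.65,.62,-.08))
for t in A:
    f=2.094-t;s=-np.sin(f)*H+np.cos(f)*U;n=np.cos(f)*H+np.sin(f)*U;b=ball(t)
    P.append(b+.021*H-.012*U if f<.45 else b-.014*s+.004*n+.011*H)
P=np.array(P);print(P[0]);print(np.c_[A[1:],P[1:],np.diff(P,axis=0)*100].round(3))
```

```text
[0.7013727  0.10051918 0.29729984] [0.23322962 0.36710509 0.37336529]
[0.68248167 0.09111545 0.29718378]
[[ 2.05   0.67   0.085  0.297 -1.25  -0.583  0.008]
 [ 1.95   0.658  0.079  0.296 -1.245 -0.58  -0.13 ]
 [ 1.85   0.645  0.074  0.293 -1.227 -0.572 -0.266]
 [ 1.75   0.633  0.068  0.289 -1.196 -0.558 -0.4  ]
 [ 1.65   0.622  0.063  0.284 -1.154 -0.538 -0.53 ]
 [ 1.57   0.613  0.059  0.281 -0.843 -0.393 -0.326]
 [ 1.49   0.606  0.055  0.276 -0.775 -0.361 -0.503]
 [ 1.41   0.598  0.052  0.27  -0.736 -0.343 -0.57 ]
 [ 1.33   0.591  0.049  0.264 -0.692 -0.323 -0.633]
 [ 1.25   0.585  0.046  0.257 -0.644 -0.3   -0.692]
 [ 1.17   0.579  0.043  0.249 -0.592 -0.276 -0.747]
 [ 1.09   0.574  0.04   0.241 -0.536 -0.25  -0.797]
 [ 1.01   0.569  0.038  0.233 -0.477 -0.222 -0.841]
 [ 0.93   0.565  0.036  0.224 -0.414 -0.193 -0.881]
 [ 0.85   0.561  0.035  0.215 -0.349 -0.163 -0.914]
 [ 0.77   0.558  0.033  0.206 -0.282 -0.131 -0.942]
 [ 0.69   0.556  0.032  0.196 -0.213 -0.099 -0.964]]
```

Call:
move_arm:
  increments:
    - [-1.3,-0.6,0,0]
    - [-1.4,-0.65,0,0]
    - [-1.4,-0.65,-0.1,0]
    - [-1.3,-0.65,-0.3,0]
    - [-1.3,-0.6,-0.4,0]

```text
time: 12.4
eef_pos: [0.6349, 0.0691, 0.2934]
ee_rot: [179.9, -0.3, 25.3]
force: [0.5, -0.3, 1.2]
finger_gap: -0.0001
grasp_force: 0.7
```

Call:
move_arm:
  increments:
    - [-1.2,-0.55,-0.5,0]
    - [-0.8,-0.4,-0.3,0]
    - [-0.8,-0.35,-0.5,0]
    - [0,0,0,0]

```text
time: 12.8
eef_pos: [0.6065, 0.0559, 0.2793]
ee_rot: [179.9, -0.1, 25.2]
force: [-0.2, -0.8, 0.2]
finger_gap: 0.0001
grasp_force: 0.0
```

Run:
```python
from h import *
S=r.capture("side");o=r.get_obs();print(o["eef_pos"],o["force"])
cv2.imwrite("pics/hook.png",cv2.resize(S[85:185,200:300],None,fx=5,fy=5,interpolation=cv2.INTER_CUBIC))
```

```text
[0.60686427 0.05609495 0.27921798] [-0.21999655 -0.27994301 -0.75271076]
```

View pics/hook.png

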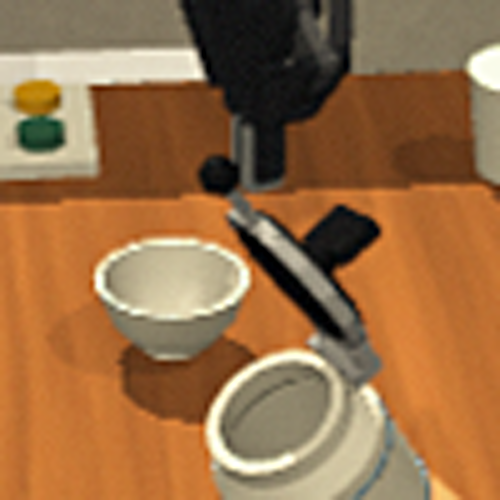

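It works: the fingers sit behind the ball (crop (218,173)) against the stem, and the collar is tilting over the mouth. Continuing along the arc.

Call:
move_arm:
  increments:
    - [-0.8,-0.4,-0.8,0]
    - [-0.7,-0.3,-0.65,0]
    - [-0.65,-0.3,-0.7,0]
    - [-0.6,-0.3,-0.75,0]
    - [-0.55,-0.25,-0.8,0]

```text
time: 13.35
eef_pos: [0.5744, 0.0409, 0.2419]
ee_rot: [179.9, -0.1, 25.3]
force: [-0.3, -0.1, 1.9]
finger_gap: 0.0
grasp_force: 0.6
```

Call:
move_arm:
  increments:
    - [-0.5,-0.2,-0.85,0]
    - [-0.4,-0.2,-0.9,0]
    - [-0.35,-0.15,-0.9,0]
    - [-0.3,-0.15,-0.95,0]
    - [0,0,0,0]

```text
time: 13.85
eef_pos: [0.5578, 0.0337, 0.2024]
ee_rot: [-179.9, 0.1, 25.2]
force: [-0.3, -0.3, 0.3]
finger_gap: 0.0001
grasp_force: 0.0
```

Run:
```python
from h import *
o=r.get_obs();print(o["eef_pos"],o["force"])
for t in(.8,.7,.6,.3,0): print(t,ball(t))
S=r.capture("side");cv2.imwrite("pics/press.png",cv2.resize(S[95:195,200:300],None,fx=5,fy=5,interpolation=cv2.INTER_CUBIC))
for t in(1,.9,.8,.7,.6,.5):print(t,proj("side",ball(t)))
p=proj("side",ball(.75)).astype(int)-18
m=(S[p[1]:p[1]+36,p[0]:p[0]+28].max(2)<60).astype(np.uint8)
print(p);print("\n".join("".join(".#"[v] for v in q) for q in m))
```

```text
[0.5578021  0.03374043 0.20244034] [-0.26958358 -0.3483366   0.31857996]
0.8 [0.53617894 0.02289337 0.20905703]
0.7 [0.53337285 0.02158487 0.19561506]
0.6 [0.531797   0.02085003 0.18193114]
0.3 [0.53454609 0.02213196 0.14079881]
0 [0.54818897 0.02849374 0.1024    ]
1 [227.65188719 144.06636206]
0.9 [225.72379165 149.04021335]
0.8 [224.27007212 154.00771968]
0.7 [223.30128373 158.90963403]
0.6 [222.82096939 163.68931674]
0.5 [222.82596094 168.29359737]
[205 138]
......................######
......................######
.......................#####
........................####
........................####
........................####
...........................#
...........................#
...........................#
...........................#
...........................#
...........................#
...........................#
...........................#
...........................#
.................##........#
................#####......#
...............#######......
...............#######......
...............#######......
...............#######......
................#####.......
............................
............................
............................
............................
............................
............................
............................
............................
............................
............................
............................
............................
............................
............................
```

The ball, at side pixel (223,156), gives θ≈0.76. I'll lift, move over the ball and press it down.

Call:
move_arm:
  increments:
    - [0,0,1.5,0]
    - [0,0,1.2,0]
    - [-1.3,-0.6,0,0]
    - [-1.3,-0.6,0,0]
    - [0,0,0,0]

```text
time: 14.4
eef_pos: [0.5324, 0.0215, 0.2339]
ee_rot: [179.9, -0.2, 25.2]
force: [0.3, -0.2, 0.4]
finger_gap: 0.0
grasp_force: 0.0
```

Call:
move_arm:
  increments:
    - [0,0,-1.2,0]
    - [0,0,-1.2,0]
    - [0,0,-1.2,0]
    - [0,0,-1.2,0]
    - [0.1,0.05,-1.2,0]

```text
time: 14.9
eef_pos: [0.5333, 0.0224, 0.1696]
ee_rot: [-180.0, 0.1, 25.3]
force: [-0.6, 0.0, 1.4]
finger_gap: -0.0001
grasp_force: 0.5
```

Call:
move_arm:
  increments:
    - [0.1,0.05,-1.0,0]
    - [0.2,0.1,-1.0,0]
    - [0.3,0.15,-1.0,0]
    - [0,0,0,0]

```text
time: 15.3
eef_pos: [0.5392, 0.0256, 0.1392]
ee_rot: [-179.9, 0.1, 25.3]
force: [-0.4, 0.1, -0.4]
finger_gap: -0.0001
grasp_force: 0.0
```

Call:
move_arm:
  increments:
    - [0.3,0.1,-0.9,0]
    - [0.3,0.15,-0.9,0]
    - [0.3,0.15,-0.6,0]
    - [0,0,0,0]

```text
time: 15.7
eef_pos: [0.5483, 0.0295, 0.1158]
ee_rot: [-179.9, 0.1, 25.3]
force: [0.0, 1.3, 0.0]
finger_gap: -0.0
grasp_force: 0.0
```

Call:
move_arm:
  increments:
    - [0,0,-0.3,0]
    - [0,0,0,0]

```text
time: 15.9
eef_pos: [0.5487, 0.0294, 0.1147]
ee_rot: [180.0, -0.0, 25.3]
force: [-0.3, -0.5, 0.9]
finger_gap: -0.0002
grasp_force: 0.1
```

Call:
move_arm:
  increments:
    - [0,0,-0.2,0]
    - [0,0,0,0]

```text
time: 16.1
eef_pos: [0.5489, 0.0294, 0.1142]
ee_rot: [180.0, -0.1, 25.3]
force: [-0.9, 1.7, 7.4]
finger_gap: 0.0002
grasp_force: 3.6
```

Call:
move_arm:
  increments:
    - [0,0,-0.2,0]
    - [0,0,-0.2,0]
    - [0,0,0,0]

```text
time: 16.4
eef_pos: [0.5491, 0.0295, 0.1137]
ee_rot: [179.9, -0.2, 25.3]
force: [-9.5, 0.4, 20.8]
finger_gap: 0.0003
grasp_force: 10.5
```

Stopped hard at the predicted height (21 N for no movement), so the cap is seated. I'll retreat and look at the wing.

Call:
move_arm:
  increments:
    - [-0.5,-0.2,2,0]
    - [-1,-0.5,4,0]
    - [-3,-1.5,4,0]
    - [-4,-2.0,4,0]
    - [-4,-2,0,0]

```text
time: 16.9
eef_pos: [0.4318, -0.0291, 0.2455]
ee_rot: [179.7, -0.4, 25.3]
force: [-0.1, 0.0, 1.2]
finger_gap: -0.0002
grasp_force: 0.0
```

Run:
```python
from h import *
S=r.capture("side");T=r.capture("top");print(r.get_obs()["eef_pos"])
W=np.zeros((520,800,3),np.uint8)
a=cv2.resize(S[110:210,215:295],None,fx=5,fy=5,interpolation=cv2.INTER_CUBIC);b=cv2.resize(T[150:215,195:260],None,fx=6.1,fy=6.1,interpolation=cv2.INTER_CUBIC)
W[:500,:400]=a;W[:b.shape[0],402:402+b.shape[1]]=b;cv2.imwrite("pics/seat.png",W)
w=M+.04*Z;print("wing",w,(proj("side",w)-[215,110])*5,(proj("top",w)-[195,150])*6.1+[402,0],"ball",(proj("side",ball(0))-[215,110])*5,(proj("top",ball(0))-[195,150])*6.1+[402,0])
for a in(1.3,1.2,1.1):
  d=-np.cos(a)*X-np.sin(a)*Y  # rotate -X by a ccw about Z
  for s in(-1,1):print(a,s,(proj("side",w+.014*Z+s*.027*d)-[215,110])*5,(proj("top",w+.014*Z+s*.027*d)-[195,150])*6.1+[402,0])
```

```text
[ 0.42881848 -0.03023939  0.2422861 ]
wing [0.60040136 0.05284077 0.172612  ] [168.0721415  243.04603012] [630.02681197 235.11295021] ball [ 73.06875272 385.70673572] [683.52503287 353.10780872]
1.3 -1 [141.3773335  194.67978211] [580.87264199 253.27539942]
1.3 1 [172.21445759 259.99975134] [687.23433828 234.37011328]
1.2 -1 [145.87405312 192.19717963] [580.3697596  248.15810779]
1.2 1 [167.57803446 262.53400259] [687.642793   239.45576089]
1.1 -1 [150.47953652 190.05439095] [580.407429  242.9884131]
1.1 1 [162.83363209 264.70492149] [687.52006722 244.57610551]
```

View pics/seat.png

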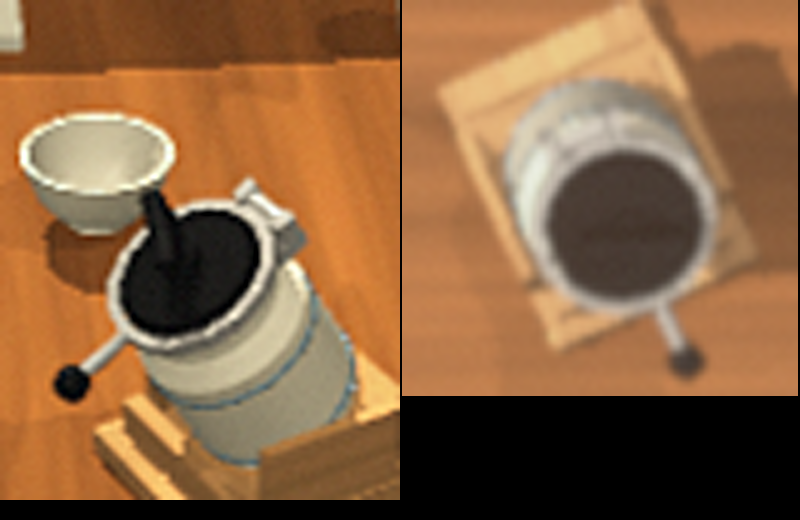

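Seated: the ball is at side crop (72,382) and top crop (685,358), against predictions of (73,386) and (684,353). The wing's top edge runs from about (150,190) to (175,255), so it is still loose at a≈1.2 rad. I'll plan a push on the wing's right-hand (−y) end, with the finger turning along with it.

Run:
```python
from h import *
o=r.get_obs();print(o["eef_pos"],o["ee_rot"][2],o["q"].round(0))
W=M+.04*Z;ct=M+.018*Z
for a in [1.6,1.3,1.2,1.05,.9,.75,.6,.45,.3,.15,0,-.1]:
    d=-np.cos(a)*X-np.sin(a)*Y;p=-np.sin(a)*X+np.cos(a)*Y
    ph=p*[1,1,0];ph/=np.linalg.norm(ph);q=np.cross(U,ph)
    for k in np.arange(-.010,.012,.001):
        C=W+.016*d-.006*p+k*Z; t=C-.011*ph
        cl=min((t+i*.011*ph+j*.016*q-ct)@Z for i in(-1,1) for j in(-1,1))
        if cl>.005: break
    yaw=np.degrees(np.arctan2(-ph[1],-ph[0]))
    print(a,"k %.3f cl %.4f"%(k,cl),t.round(4),"yaw %.1f"%yaw)
```

```text
[ 0.42881848 -0.03023939  0.2422861 ] 25.112597848048818 [ -9. -21.  93.  -0. 108.  56.]
1.6 k -0.005 cl 0.0057 [0.6242 0.0469 0.1715] yaw 26.9
1.3 k -0.004 cl 0.0051 [0.6215 0.0402 0.1699] yaw 7.2
1.2 k -0.003 cl 0.0057 [0.6198 0.0381 0.1699] yaw 0.8
1.05 k -0.003 cl 0.0054 [0.6176 0.0356 0.1686] yaw -8.5
0.9 k -0.003 cl 0.0055 [0.615  0.0335 0.1674] yaw -17.5
0.75 k -0.003 cl 0.0059 [0.6121 0.032  0.1662] yaw -26.1
0.6 k -0.004 cl 0.0055 [0.6095 0.0312 0.1642] yaw -34.4
0.45 k -0.005 cl 0.0054 [0.6068 0.031  0.1624] yaw -42.3
0.3 k -0.006 cl 0.0054 [0.604  0.0313 0.1607] yaw -50.0
0.15 k -0.007 cl 0.0056 [0.6013 0.032  0.1591] yaw -57.5
0 k -0.008 cl 0.0060 [0.5987 0.0333 0.1577] yaw -65.0
-0.1 k -0.009 cl 0.0050 [0.5971 0.0344 0.1566] yaw -70.0
```

Call:
move_arm:
  increments:
    - [4,1.4,0.3,-4.5]
    - [4,1.4,0,-4.5]
    - [4,1.4,0,-4.5]
    - [4,1.4,0,-4.5]
    - [4,1.5,0,0]

```text
time: 17.5
eef_pos: [0.6331, 0.0431, 0.242]
ee_rot: [-180.0, 0.0, 7.1]
force: [0.9, -1.3, 1.2]
finger_gap: -0.0
grasp_force: 0.0
```

Call:
move_arm:
  increments:
    - [0,0,0,0]

```text
time: 17.6
eef_pos: [0.6346, 0.0443, 0.236]
ee_rot: [-179.9, 0.5, 7.4]
force: [0.3, -0.4, -0.5]
finger_gap: -0.0001
grasp_force: 0.0
```

Call:
move_arm:
  increments:
    - [-0.3,-0.3,-2.5,0]
    - [0,0,-2,0]
    - [0,0,-1,0]
    - [0,0,-0.5,0]
    - [0,0,0,0]

```text
time: 18.1
eef_pos: [0.6281, 0.0393, 0.1828]
ee_rot: [-180.0, 0.0, 7.3]
force: [0.4, -0.3, 0.4]
finger_gap: -0.0
grasp_force: 0.0
```

Call:
move_arm:
  increments:
    - [-0.4,0,-0.6,0]
    - [-0.3,-0.1,-0.3,-3]
    - [-0.1,-0.2,0,-3.5]
    - [0,0,0,0]

```text
time: 18.5
eef_pos: [0.6204, 0.0362, 0.1749]
ee_rot: [180.0, -0.1, 0.7]
force: [0.0, 0.1, -0.7]
finger_gap: 0.0002
grasp_force: 0.0
```

Call:
move_arm:
  increments:
    - [-0.2,-0.25,-0.1,-8.5]
    - [-0.25,-0.2,-0.1,-8.5]
    - [0,0,0,0]

```text
time: 18.8
eef_pos: [0.6162, 0.0318, 0.1728]
ee_rot: [-180.0, -0.1, -16.2]
force: [0.7, 0.4, 0.4]
finger_gap: -0.0002
grasp_force: 0.2
```

Call:
move_arm:
  increments:
    - [-0.3,0,-0.4,-8.5]
    - [-0.3,0,-0.3,-8.5]
    - [-0.3,0,-0.2,-8.5]
    - [-0.3,0.05,-0.2,-8.5]
    - [0,0,0,0]

```text
time: 19.3
eef_pos: [0.6046, 0.0314, 0.1625]
ee_rot: [-179.9, -0.2, -50.1]
force: [2.3, -4.1, 2.6]
finger_gap: 0.0001
grasp_force: 2.1
```

Run:
```python
from h import *
S=r.capture("side");o=r.get_obs();print(o["eef_pos"],o["ee_rot"][2],o["force"],o["q"][5])
cv2.imwrite("pics/tw.png",cv2.resize(S[100:200,210:310],None,fx=5,fy=5,interpolation=cv2.INTER_CUBIC))
```

```text
[0.60459543 0.03151625 0.16240635] -49.897418797713975 [ 0.8591965  -4.14356606  3.420083  ] 139.69410269818488
```

View pics/tw.png

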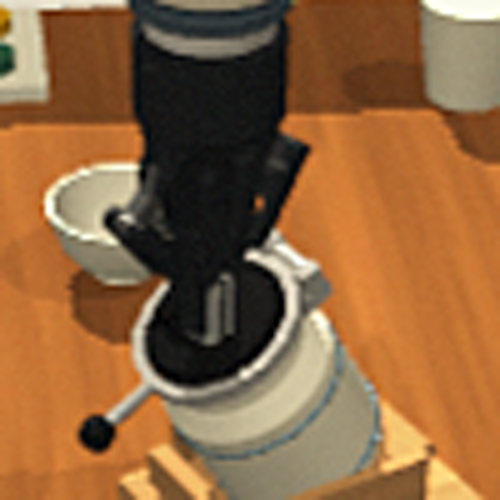

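The finger sits against the wing's right-hand end with the cap still seated and a 4 N pushing force. Continuing to the stop by force.

Call:
move_arm:
  increments:
    - [-0.25,0.1,-0.2,-7]
    - [-0.25,0.1,-0.1,0]
    - [0,0,0,0]

```text
time: 19.65
eef_pos: [0.5995, 0.0342, 0.1588]
ee_rot: [-179.9, -0.1, -56.9]
force: [2.6, -3.9, 4.4]
finger_gap: 0.0001
grasp_force: 2.4
```

Call:
move_arm:
  increments:
    - [-0.1,0.15,0,0]
    - [0,0,0,0]

```text
time: 19.85
eef_pos: [0.5986, 0.0349, 0.1585]
ee_rot: [-180.0, -0.2, -57.0]
force: [3.2, -6.0, 4.5]
finger_gap: -0.0002
grasp_force: 3.6
```

Call:
move_arm:
  increments:
    - [0,0.15,0,0]
    - [0,0,0,0]

```text
time: 20.05
eef_pos: [0.5986, 0.035, 0.1586]
ee_rot: [180.0, -0.2, -57.1]
force: [2.9, -10.0, 3.9]
finger_gap: 0.0002
grasp_force: 5.4
```

Call:
move_arm:
  increments:
    - [-0.1,0.2,0,0]
    - [0,0,0,0]

```text
time: 20.25
eef_pos: [0.5982, 0.0353, 0.1586]
ee_rot: [179.9, -0.4, -57.2]
force: [6.6, -16.7, 2.6]
finger_gap: -0.0
grasp_force: 8.5
```

Call:
move_arm:
  increments:
    - [-0.1,0.2,0,0]
    - [0,0,0,0]

```text
time: 20.45
eef_pos: [0.5981, 0.0355, 0.1586]
ee_rot: [180.0, -0.6, -57.3]
force: [9.0, -21.7, 2.3]
finger_gap: -0.0001
grasp_force: 11.8
```

The wing is at its stop: 23 N with no movement is well above the cap's friction. Backing off and checking numerically.

Call:
move_arm:
  increments:
    - [0.4,-0.8,0,0]
    - [0.4,-0.8,0.8,0]
    - [0,-0.5,4,0]
    - [-3,-1,4,0]
    - [-4,-2,3,0]

```text
time: 20.95
eef_pos: [0.5371, -0.007, 0.2747]
ee_rot: [-180.0, 0.1, -56.9]
force: [-1.0, -0.3, 0.9]
finger_gap: 0.0005
grasp_force: 0.0
```

Call:
move_arm:
  increments:
    - [-4,-2,0,0]
    - [-4,-2,0,0]
    - [-3,-2,0,0]
    - [0,0,0,0]

```text
time: 21.35
eef_pos: [0.4249, -0.0689, 0.2744]
ee_rot: [-180.0, -0.0, -57.2]
force: [0.4, 0.3, 1.0]
finger_gap: -0.0001
grasp_force: 0.0
```

Run:
```python
from h import *
S=r.capture("side");print(r.get_obs()["eef_pos"],r.get_obs()["force"])
p=proj("side",ball(0)).astype(int)-9
m=(S[p[1]:p[1]+18,p[0]:p[0]+18].max(2)<60).astype(np.uint8);n,l,s,c=cv2.connectedComponentsWithStats(m)
print("ball",[(s[i][4],c[i]+p) for i in range(1,n)],proj("side",ball(0)))
W=M+.04*Z
for a in(0,.1,.3): 
  d=-np.cos(a)*X-np.sin(a)*Y; print(a,[proj("side",W+.014*Z+s*.027*d).round(1) for s in(-1,1)])
g=S[140:182,232:275].max(2)
for row in g: print("".join(" .:-=+*#"[min(7,v//14)] for v in row))
```

```text
[ 0.42630057 -0.06817064  0.27396737] [0.40676158 0.91923586 0.3017089 ]
ball [(np.int32(34), array([229.08823529, 186.20588235]))] [229.61375054 187.14134714]
0 [array([254.1, 148.5]), array([238.5, 162.3])]
0.1 [array([253.6, 148. ]), array([239. , 162.8])]
0.3 [array([252.2, 147.4]), array([240.4, 163.5])]
###########################################
###########################################
###########################################
###########################################
###########################################
###########################################
##############*############################
###########################################
####################-=#####################
###################-..=####################
##################-... =###################
#################.....  ###################
###############*:.....     .:##############
##############-.....  ..  ... =############
############*:....       ..::.. *##########
###########*:..:......... ..::...#######*##
##########*::...     ... .:::.::.:####+####
#***#####*:.......    ....::..::. *###*##
[... 358 characters left out ...]
####-.... .... ...........:.  ##########
#######-... ...:............... :###*######
#######:.......:.............. .###########
#######:....:................  ############
#######+ ...:....... .......  *############
######## .:................ .*#############
########:................  .=##############
#########  ............. .-*###############
#########=   .......  .  +####*############
##########*.         ..-*##################
############-:..  .:-*#####################
###############*++*########################
#######################**##################
####################***####################
#############***+***#######################
###########################################
```

The wing's top edge runs from (253,148) to (238,161), matching the fully tight prediction of (254,148.5) to (238.5,162.3). The ball is at its seated position, and nothing is being touched.

```bash
python3 -c "
from rig import r
print(r.close_job())"
```

```text
the job is handed in; nothing more can be done
None
```

The job is handed in: the large cylinder was let go at the mouth, the cap was swung down and pressed to its stop, and then the wing was twisted clockwise to its stop, in about 21 s. I did not re-check the bystanders in a picture at the end.

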